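# Hold a catalyst sample slide flush on the spectrometer's sloped window

### The job

Press the ajar lamp-house lid of the spectrometer fully shut, then pick the rectangular sample slide off the rest by its grip bar. Feel its flat underside flush onto the sloped steel face of the measuring head, long side running up the slope and centred on the round window, pressing lightly so that the head keeps its tilt and the window is not overloaded; leave the round standard, the vial and the jar alone. Finish while still gripping the slide and holding it lightly pressed there for the reading: do not let go.

Things in the scene. Friction and masses are not known exactly. Their poses are not given: they have to be found in the camera images.
- spectrometer: The whole instrument, fixed to the bench: grey base plate 170 x 260 x 12 mm, origin under its centre, x away from the robot at yaw 0, z up. At its -y side stands the white lamp house (120 x 100 mm in x and y, centred at x 0, y -60, top at z 87, lid on it); at its +y side a yoke carries the tilting measuring head, whose tilt axis runs along y through x -10, y 70, z 75 mm. A black clamp knob, 28 mm across, sits on the outer (+y) cheek.
- lid (a joint): Lamp-house lid, white, 126 x 104 x 12 mm, hinged along its far (+x) edge: 0 = fully shut, grows as its front edge rises (starts ajar at 0.14 to 0.32). The hinge is stiff: the lid stays where it is left and takes about 3 N down at the front edge to move; a thumb lip 50 mm wide stands 11 mm out from the middle of its front edge.
- lid_edge (a point): Point on the lid's top face, 11 mm in from the front edge (behind the lip), midway across: the place to press. It lies 115 mm from the hinge line towards the robot, and at z 99 mm when the lid is shut. Axes of the lid (z out of its top).
- window (a point): Centre of the round glass window (18 mm across in a black rim), flush in the flat steel face of the measuring head (64 mm up the slope x 52 mm across), 45 mm from the tilt axis. Axes: z out of the face, x up the slope, y across it (level). The face is turned up and leans towards the robot, at 0.26 to 0.52 rad from level, differently each time. The head is clamped by friction and turns only if pushed hard off centre.
- slide: Rectangular aluminium sample slide, loose, 76 (x) x 40 (y) x 6 (z) mm, 0.08 to 0.17 kg, with a dark pressed pellet 28 mm across in the middle of its underside. Origin: centre of the underside, z up out of the back. On its back, centred, a black finger grip bar, 40 (x) x 14 (y) mm, from z 6 to z 38 mm: take it across its 14 mm. It lies flat on the rest.
- rest: Grey plastic slide rest, fixed, a tray 110 x 210 mm, rim 11 mm high, with two ribs along y whose tops are 12 mm above the bench; origin under its centre. The slide and the round standard lie on the ribs side by side, either way about.
- standard: Round white-reference standard, loose, leave it alone: aluminium disc 62 mm across, 8 mm thick, with a round black knob 24 mm across up to 34 mm. Origin: centre of the underside.
- vial: Small amber vial with black cap, loose, 28 mm across, 58 mm high; origin under its centre. Leave it alone.
- jar: Clear jar with white cap, loose, 54 mm across, 75 mm high; origin under its centre. Leave it alone.
Mind the look-alikes: they are no part of the job. Of the things that look like the rest, take the one that is farthest to the robot's right at the start.

How it is judged:
By the outcome, as a careful person would: the job done as asked, in the order asked, and still so for the second after the job is handed in, while the arm keeps its last pose, push and grip.
It also fails if it takes over 64 s, if anything falls off the work surface, if the arm or the gripper's body presses on something with over 40 N, if the wrist force passes 120 N, or if a joint passes its speed limit or range.

### The arm

A 6-joint arm with a two-finger parallel gripper is mounted at the origin on the work surface. World frame = base frame: x ahead of the robot, y to its left, z up, the work surface at z = 0. Lengths are in mm, angles in degrees, forces in N, time in s.
With the tool pointing down it reaches from about 350 to 850 mm from the base axis. Payload 8.1 kg.
Tool frame: the origin (TCP) lies midway between the tips of the shut fingers; the grasp point (between the pads) lies 19 mm behind it; z points along the fingers, y is the line along which they close (so a half turn about z gives the same grasp; the last joint's range is limited). The gripper opens to 85 mm and grips with 20 to 120 N. Pads are 22 mm wide; open, the fingers measure 114 mm over their backs; the gripper's body (76 mm by 85 mm) begins 54 mm behind the grasp point. The pads swing forward as they close: fully open they stand 13 mm farther back than shut.
Start: joints at [-4.893, 7.471, 85.268, -0, 87.261, -4.893], TCP at [600.004, 0.022, 204.992] pointing down, gripper open.
Joint ranges: [-169.43, 169.43], [-51.17, 129.36], [1.28, 143.12], [-76.62, 256.62], [0, 156.53], [-152.29, 152.29]. Speed limits (degrees/s): [136.94, 136.94, 159.86, 180, 180, 180].

### API

Orientations are given as [roll, pitch, yaw] about the fixed x, y, z axes, in that order (R = Rz(yaw) Ry(pitch) Rx(roll)).
In Python, from bench import r gives the robot as it stands. The module is installed in compiled form; this text tells all that it offers.
- The arm moves only by the tool jog_arm, never from a script. Its argument "rows" is a list of rows, each a list of 2 entries, a list of its own where there are three numbers: the shift along the tool's x, y, z in mm, then the turn, a rotation vector about the tool's x, y, z in rad. A call has 1 to 10 rows; each row is the pose to reach, as a shift and turn from the pose commanded when the call began, along the tool's axes at that moment; what a row does not reach only later rows make up. A row lasts 1/10 s, in which the tool goes at most 50 mm and 8.59 degrees, less where a joint would pass 70% of its speed; a pose out of reach is approached as far as the arm can. A call with a gripper value outside its range is refused whole. "grip" is the finger opening in mm, from 0 to 85.4, set as the call begins (left out, the last holds). The fingers move at their own pace and stop on an object; "force" is the grip in N (left out, the last holds). Time passes only in rows, so rows that repeat a pose let the fingers close. It gives the time, the measured TCP pose, the force, the opening and the grip force at its end, in the units of the state.
- r.sense(): the state, without advancing time (a new reading comes with each control period).
- r.snapshot(name): name is "scene" or "side" or "wrist"; returns (picture, depth): 384x512x3 uint8, blue, green, red; 384x512 float32, mm along the optical axis (not along the pixel's ray), 0 where there is no reading.
- r.camera_params(name): a dict with "fx", "fy", "cx", "cy" (pixels), "pose" (4x4, takes a point from camera to world coordinates); the wrist camera has in their place "tool_from_camera" (4x4, takes a point from camera to tool coordinates, whose origin is the TCP and whose axes are the flange's). Camera axes: x right, y down, z forward; pixel columns grow to the right and rows downward; lengths in mm; the calibration is good to about 2 mm. A picture is of the moment at which its call begins: read the wrist's pose just before it. camera_params takes no time and is no camera call.
- r.hand_in(): hands the job in; it is judged then, once.
The state is a dict: "time": time; "joint_pos": joint angles; "qd": joint speeds; "joint_efforts": joint torques, N m; "tool_pos": TCP position; "tcp_rot": TCP orientation; "ft_force": force on the tool from outside, world axes, zero at the start; "wrist_torque": the same for the moment, N m; "finger_gap": finger opening in mm; "grip_force": force on a finger pad.
Only numpy, scipy, OpenCV 4.12 (cv2) and the standard library are available. Lean on these libraries where they do the work, as an engineer would, in place of code of your own. Each camera call takes 0.05 s, during which the arm holds its last target. There are 200 camera calls.

## Working session

There is one attempt and no reset: what is moved stays moved. The work goes in short steps, Python scripts to look and compute and a tool call to move; the robot and the scene stay as the last step left them, time stands still between calls to the robot, and variables do not carry over. Pictures are saved under pics/ and viewed, at most 10 in all, crops included, and the job is handed in when it is done.

Besides the shell and the picture viewer there is one more tool, called after ">>>" as name(argument=value, ...) on one line, values as JSON. jog_arm: Moves the arm, as the interface text tells. Its arguments: {"type":"object","properties":{"rows":{"type":"array"},"grip":{"type":"number"},"force":{"type":"number"}},"required":["rows"]}

```bash
mkdir -p pics; cat > h.py <<'E'
import numpy as np, cv2
from bench import r
from scipy.spatial.transform import Rotation as R
def snap(n):
    s=r.sense(); im,d=r.snapshot(n); p=r.camera_params(n)
    if 'pose' in p: T=np.array(p['pose'])
    else:
        W=np.eye(4); W[:3,:3]=R.from_euler('xyz',s['tcp_rot'],degrees=True).as_matrix(); W[:3,3]=s['tool_pos']; T=W@np.array(p['tool_from_camera'])
    v,u=np.mgrid[0:384,0:512]
    P=np.stack([(u-p['cx'])/p['fx']*d,(v-p['cy'])/p['fy']*d,d],-1)@T[:3,:3].T+T[:3,3]
    P[d==0]=np.nan
    return im,d,P,T,p
E
python3 - <<'E'
from h import *
print(r.sense())
for n in ('scene','side','wrist'):
    im,d,P,T,p=snap(n); np.savez(f'{n}0.npz',im=im,P=P,T=T)
    cv2.imwrite(f'pics/{n}0.png',im); print(n,T.round(2).tolist(),p['fx'],p['cx'],p['cy'])
a=cv2.imread('pics/scene0.png');b=cv2.imread('pics/side0.png')
cv2.imwrite('pics/s0.png',cv2.resize(a,(800,600)))
E
```

```text
{'time': 0.0, 'joint_pos': array([-4.89355879e+00,  7.51399178e+00,  8.53292645e+01,  6.48945233e-04,
        8.72608994e+01, -4.89128553e+00]), 'qd': array([ 0.00935952, -0.06376328,  0.0793667 , -0.0743144 ,  0.01868806,
        0.05944034]), 'joint_efforts': array([-1.90700346e-03, -5.69404185e+01, -5.00557995e+01, -2.19391650e-04,
        1.44415747e-02,  7.24149572e-05]), 'tool_pos': array([5.99409832e+02, 7.20836651e-02, 2.03956247e+02]), 'tcp_rot': array([-1.79896279e+02, -9.52665482e-03,  8.99976865e+01]), 'ft_force': array([ 0.06121333, -0.40975011, -0.55354553]), 'wrist_torque': array([-0.04481198, -0.07305766, -0.02031345]), 'grip_force': 0.0, 'finger_gap': 85.48379979111643}
scene [[-0.31, 0.65, -0.69, 1198.1], [0.95, 0.22, -0.22, 224.25], [0.01, -0.73, -0.69, 767.95], [0.0, 0.0, 0.0, 1.0]] 427.77040171554 256.3072800247779 193.27066324692757
side [[1.0, -0.02, 0.07, 502.36], [-0.07, -0.48, 0.87, -609.11], [0.02, -0.88, -0.48, 422.19], [0.0, 0.0, 0.0, 1.0]] 349.08300108242156 253.13768519293572 192.52645569150118
wrist [[1.0, 0.0, -0.0, 600.06], [0.0, -0.97, -0.26, 66.34], [-0.0, 0.26, -0.97, 372.76], [0.0, 0.0, 0.0, 1.0]] 299.4012039642791 256.9382189715638 190.3905536483161
```

View pics/s0.png

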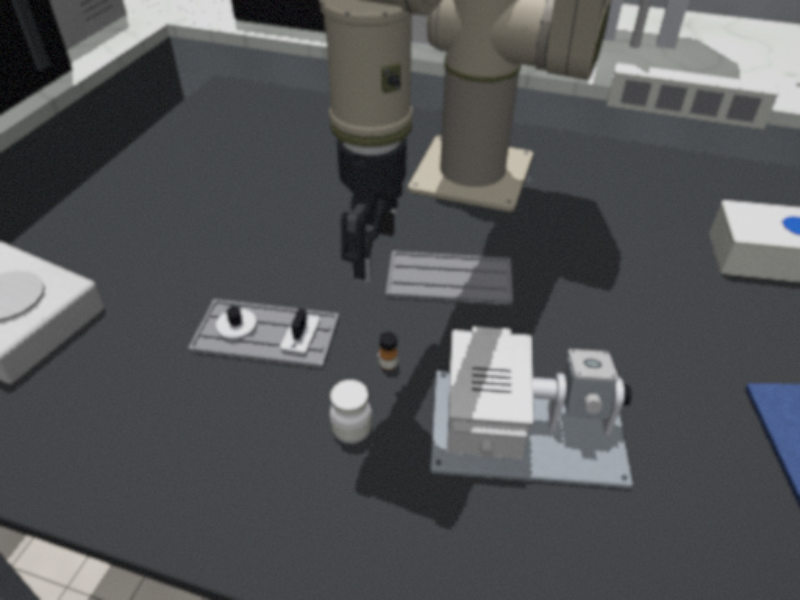

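View pics/side0.png

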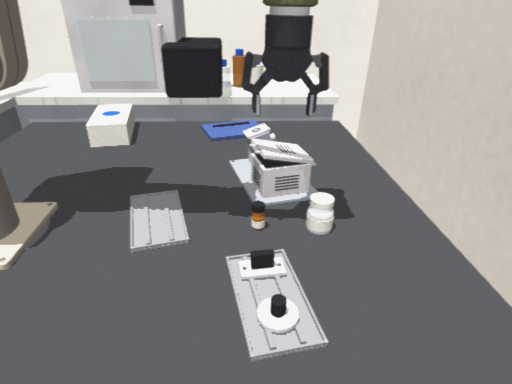

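The scene view (scaled 800x600) shows the rest with the slide at about (300,332) and the standard at (236,320), both left in the image, which is the robot's right. The empty look-alike tray is at (450,277), the lid at (490,375) and the window at (592,363). The side view agrees.

```bash
python3 - <<'E'
from h import *
z=np.load('scene0.npz');P=z['P'];im=z['im']
def at(x,y): 
    v,u=int(y*.64),int(x*.64); return np.nanmedian(P[v-1:v+2,u-1:u+2].reshape(-1,3),0).round(1)
for n,xy in dict(slidebar=(300,316),slideface=(290,345),std=(236,330),window=(592,363),faceTL=(578,354),faceTR=(606,354),faceBL=(578,374),faceBR=(610,374),lidnear=(470,420),lidr=(520,410),lidfar=(470,345),lidfr=(515,345),plateBL=(437,466),plateBR=(622,476),jar=(350,390),vial=(388,340)).items(): print(n,at(*xy))
# base plate: points with z 8..16 near
H=P[...,2]
m=(abs(H-12)<4)&(P[...,0]>500)&(abs(P[...,1]-100)<300)&(P[...,1]>-60)
m=cv2.morphologyEx(m.astype(np.uint8),cv2.MORPH_OPEN,np.ones((3,3)))
n,l,st,c=cv2.connectedComponentsWithStats(m)
for i in range(1,n):
    if st[i,4]>150:
        q=P[l==i][:,:2].astype(np.float32); print(st[i],cv2.minAreaRect(q))
E
```

```text
slidebar [ 549.6 -140.4   49.3]
slideface [ 584.5 -146.6   17.9]
std [ 583.1 -236.8   20.2]
window [573.1 287.1 118.8]
faceTL [556.5 268.1 112. ]
faceTR [542.5 305.7 110.8]
faceBL [605.5 271.5 125.6]
faceBR [590.4 311.  124.7]
lidnear [692.2 155.6  96.9]
lidr [663.6 212.1 102.8]
lidfar [593.6 129.7 122.1]
lidfr [576.2 186.7 123.2]
plateBL [717.6 124.5  13.1]
plateBR [655.  357.3  12.7]
jar [680.6  -6.9  75.7]
vial [561.5   4.8  58.3]
[ 276  238  129   74 3820] ((613.6305541992188, 226.4542236328125), (170.96652221679688, 261.14312744140625), 12.296136856079102)
```

>>> jog_arm(rows=[[[45, -10, 0], [0, 0, 0]], [[90, -20, 0], [0, 0, 0]], [[130, -22, 0], [0, 0, 0]], [[156, -22, 0], [0, 0, 0]], [[156, -22, 0], [0, 0, 0]], [[156, -22, 0], [0, 0, 0]], [[156, -22, 0], [0, 0, 0]]], grip=0, force=60)

```text
time: 0.85
tool_pos: [578.0, 155.0, 204.7]
tcp_rot: [-180.0, 0.0, 90.0]
ft_force: [0.1, 1.1, 0.9]
finger_gap: 0.2
grip_force: 0.0
```

```bash
python3 - <<'E'
from h import *
im,d,P,T,p=snap('wrist'); np.savez('wrist1.npz',im=im,P=P,T=T)
cv2.imwrite('pics/w1.png',cv2.resize(im,(800,600)))
print(r.sense()['tool_pos'],T[:3,3])
E
```

```text
[578.08155462 154.84511101 204.78972147] [578.44827251 221.40592601 373.34031267]
```

View pics/w1.png

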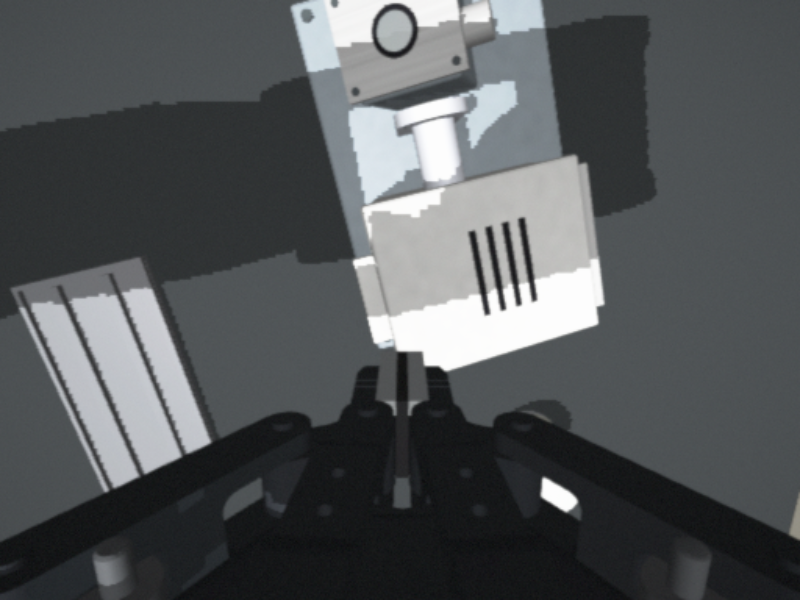

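The wrist view shows the lid at about (365–600, 160–370), the lip at (372,300) and the window rim at (395,30) on the steel face.

```bash
python3 - <<'E'
from h import *
z=np.load('wrist1.npz');P=z['P'];im=z['im']
def plane(m):
    q=P[m]; q=q[~np.isnan(q).any(1)]
    for k in range(4):
        c=q.mean(0); n=np.linalg.svd(q-c,full_matrices=False)[2][2]; n*=np.sign(n[2])
        e=abs((q-c)@n); q=q[e<max(1.5,2*np.median(e))]
    return c,n,e.std(),len(q)
def poly(pts):
    m=np.zeros((384,512),np.uint8); cv2.fillPoly(m,[(np.array(pts)*.64).astype(int)],1); return m>0
ml=poly([(385,225),(565,180),(585,300),(440,350),(405,300)])
cl,nl,e,k=plane(ml);print('lid',cl,nl,'tilt',np.degrees(np.arccos(nl[2])),'yaw',np.degrees(np.arctan2(-nl[1],-nl[0])),e,k)
mf=poly([(345,20),(372,30),(420,30),(440,8),(460,60),(360,85)])
cf,nf,e,k=plane(mf);print('face',cf,nf,'tilt',np.degrees(np.arccos(nf[2])),'yaw',np.degrees(np.arctan2(-nf[1],-nf[0])),e,k)
# lid outline rect in lid plane
H=P[...,2]
m=(abs((P-cl)@nl)<2.5)&poly([(340,140),(640,140),(640,330),(430,400),(340,350)])
m=cv2.morphologyEx(m.astype(np.uint8),cv2.MORPH_OPEN,np.ones((5,5)));n_,l,st,c=cv2.connectedComponentsWithStats(m)
i=1+st[1:,4].argmax(); q=P[l==i][:,:2].astype(np.float32); print('lidrect',st[i],cv2.minAreaRect(q))
# window rim
g=cv2.cvtColor(im,cv2.COLOR_BGR2GRAY)
w=((g<70)&poly([(355,0),(435,0),(435,70),(355,70)])).astype(np.uint8)
n_,l,st,c=cv2.connectedComponentsWithStats(w); i=1+st[1:,4].argmax()
cnt=cv2.findContours((l==i).astype(np.uint8),cv2.RETR_EXTERNAL,cv2.CHAIN_APPROX_NONE)[0][0]
el=cv2.fitEllipse(cnt);print(st[i],el)
p=r.camera_params('wrist');T=z['T'];u,v=el[0]
ray=T[:3,:3]@np.array([(u-p['cx'])/p['fx'],(v-p['cy'])/p['fy'],1]);o=T[:3,3]
W=o+ray*((cf-o)@nf)/(ray@nf);print('window',W)
# base plate edges
m=(abs(H-12)<3)&poly([(260,0),(600,0),(600,360),(330,360)])
q=P[m][:,:2].astype(np.float32);print('plate',cv2.minAreaRect(q),len(q))
# scene
z=np.load('scene0.npz');P=z['P'];im=z['im']
m=(abs((P-W)@nf)<40)&(np.linalg.norm(P-W,axis=-1)<22);c,n,e,k=plane(m);print('scene face',c,n,np.degrees(np.arccos(n[2])),np.degrees(np.arctan2(-n[1],-n[0])),k,(c-W)@nf)
E
```

```text
lid [627.96792631 170.99756122 112.16203193] [0.21125237 0.04796672 0.97625388] tilt 12.51114816057458 yaw -167.20738641138308 0.35390384256413243 9115
face [577.05845903 279.98715083 118.29037431] [-0.27940084 -0.06847901  0.9577295 ] tilt 16.718531604179255 yaw 13.771292795028407 0.3659422106303725 2004
lidrect [  232   100   150   137 14848] ((628.0411987304688, 167.31112670898438), (123.40447998046875, 103.979736328125), 12.96750545501709)
[239   3  28  34 228] ((252.31964111328125, 19.44635581970215), (27.186105728149414, 33.184913635253906), 5.2192816734313965)
window [574.8210793  288.26597551 118.22960554]
plate ((611.9456787109375, 225.07720947265625), (169.85708618164062, 259.2198486328125), 12.797998428344727) 10448
scene face [575.43716604 288.20290671 118.98203211] [-0.27521403 -0.06666055  0.95906914] 16.449612401935383 13.615588063236371 185 0.5528048580576752
```

>>> jog_arm(rows=[[[0, 0, 40], [0, 0, 0]], [[0, 0, 72], [0, 0, 0]], [[0, 0, 80], [0, 0, 0]], [[0, 0, 85], [0, 0, 0]], [[0, 0, 90], [0, 0, 0]], [[0, 0, 95], [0, 0, 0]], [[0, 0, 99], [0, 0, 0]], [[0, 0, 102], [0, 0, 0]], [[0, 0, 104], [0, 0, 0]], [[0, 0, 105], [0, 0, 0]]])

```text
time: 1.9
tool_pos: [578.0, 156.1, 99.9]
tcp_rot: [180.0, -0.0, 90.0]
ft_force: [-0.0, -0.1, 0.5]
finger_gap: -0.2
grip_force: 0.0
```

>>> jog_arm(rows=[[[0, 0, 1], [0, 0, 0]], [[0, 0, 2], [0, 0, 0]], [[0, 0, 2], [0, 0, 0]]])

```text
time: 2.2
tool_pos: [578.2, 156.1, 98.3]
tcp_rot: [180.0, -0.0, 90.0]
ft_force: [-1.5, -0.1, 2.3]
finger_gap: 0.4
grip_force: 1.0
```

>>> jog_arm(rows=[[[0, 0, 1], [0, 0, 0]], [[0, 0, 2], [0, 0, 0]], [[0, 0, 2], [0, 0, 0]]])

```text
time: 2.5
tool_pos: [578.0, 156.0, 95.9]
tcp_rot: [-180.0, -0.0, 90.0]
ft_force: [0.6, 0.3, 2.0]
finger_gap: -0.1
grip_force: 1.2
```

>>> jog_arm(rows=[[[0, 0, 1], [0, 0, 0]], [[0, 0, 2], [0, 0, 0]], [[0, 0, 2], [0, 0, 0]]])

```text
time: 2.8
tool_pos: [577.9, 156.0, 93.8]
tcp_rot: [-180.0, 0.0, 90.0]
ft_force: [-0.9, -0.6, 2.1]
finger_gap: 0.3
grip_force: 1.0
```

```bash
python3 - <<'E'
from h import *
im,d,P,T,p=snap('wrist')
cv2.imwrite('pics/w2.png',im)
H=P[...,2]
for q in ((580,140),(640,165),(680,175),(620,200),(585,190),(570,150)):
    m=(abs(P[...,0]-q[0])<4)&(abs(P[...,1]-q[1])<4)&(H<135)&(H>80);print(q,m.sum(),np.median(H[m]) if m.any() else 0)
im,d,P,T,p=snap('side');H=P[...,2]
for q in ((580,130),(590,150),(640,165),(680,175),(620,200),(585,190)):
    m=(abs(P[...,0]-q[0])<5)&(abs(P[...,1]-q[1])<5)&(H<135)&(H>80);print(q,m.sum(),np.median(H[m]) if m.any() else 0)
cv2.imwrite('pics/side2.png',cv2.resize(im[110:230,210:350],None,fx=4,fy=4))
E
```

```text
(580, 140) 0 0
(640, 165) 187 108.01211601372654
(680, 175) 172 100.3001716150926
(620, 200) 224 109.76125958304516
(585, 190) 248 116.15015660186471
(570, 150) 0 0
(580, 130) 15 118.36250940981694
(590, 150) 22 117.08974631189835
(640, 165) 6 108.18915329783374
(680, 175) 6 100.4470851228701
(620, 200) 7 109.68595743432098
(585, 190) 0 0
```

View pics/side2.png

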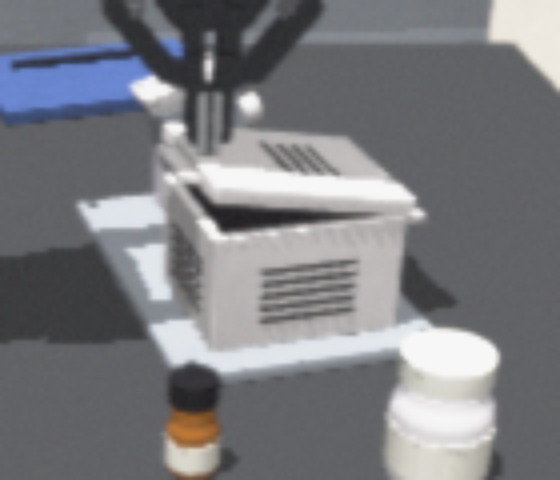

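The side crop shows the lid still open, by about 10 degrees, with the fingertips near its front-left at crop (210,155). I'll check where the tip really is.

```bash
python3 - <<'E'
from h import *
im,d,P,T,p=snap('side')
def pr(X):
    c=T[:3,:3].T@(np.array(X)-T[:3,3]); return (c[0]/c[2]*p['fx']+p['cx']-210)*4,(c[1]/c[2]*p['fy']+p['cy']-110)*4
for X in ((578,156,94),(578,156,118),(578,156,137)):print(X,pr(X))
s=r.sense();print(s['tool_pos'],s['ft_force'],s['joint_pos'])
im,d,P,T,p=snap('wrist');im1=np.load('wrist1.npz')['im']
a=np.hstack([im1[80:300,150:400],im[80:300,150:400]]);cv2.imwrite('pics/w3.png',cv2.resize(a,None,fx=1.5,fy=1.5))
E
```

```text
(578, 156, 94) (np.float64(203.42310449530646), np.float64(189.75803292607225))
(578, 156, 118) (np.float64(204.51938663591704), np.float64(151.99418866795008))
(578, 156, 137) (np.float64(205.4095089392854), np.float64(121.33197244652422))
[577.89248564 155.99275356  93.78581601] [-0.02872036  0.72597653  1.29169587] [ 1.01991926e+01  1.16946182e+01  9.24154534e+01 -2.31868189e-05
  7.59073119e+01  1.01987892e+01]
```

View pics/w3.png

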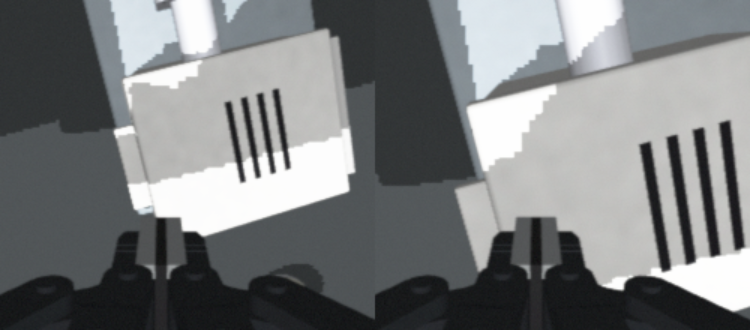

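```bash
python3 - <<'E'
from h import *
im,d,P,T,p=snap('wrist')
s=r.sense()
for v in range(216,262,4): print(v,d[v,248:268:5].round(0),P[v,253].round(1),P[v,262].round(1))
E
```

```text
216 [152. 153. 152. 154.] [576.2 170.2 118.5] [580.8 170.  118.2]
220 [152. 154. 154. 153.] [576.2 167.8 118. ] [580.8 167.7 117.6]
224 [153. 153. 154. 154.] [576.2 166.  119. ] [580.8 165.8 118.4]
228 [143. 143. 143. 144.] [576.3 167.8 128.8] [580.7 167.8 128.9]
232 [138. 138. 138. 138.] [576.4 168.  134. ] [580.6 167.8 133.6]
236 [135. 135. 135. 135.] [576.5 167.5 137.6] [580.5 167.5 137.6]
240 [130. 131. 130. 130.] [576.5 167.2 141.2] [580.5 167.2 141.2]
244 [127. 126. 126. 126.] [576.6 167.7 146.3] [580.4 168.  147. ]
248 [123. 121. 122. 123.] [576.6 168.2 151.2] [580.3 167.7 150.1]
252 [119. 118. 119. 119.] [576.7 168.2 154.6] [580.2 167.9 154. ]
256 [116. 115. 116. 116.] [576.7 168.2 158. ] [580.2 167.5 156.6]
260 [111. 116. 117. 116.] [576.7 166.  157. ] [580.2 166.3 157.7]
```

```bash
python3 - <<'E'
from h import *
P=np.load('wrist1.npz')['P']
for v in range(216,250,3): print(v,P[v,253].round(1),P[v,262].round(1))
E
```

```text
216 [574.8 130.9 123.7] [582.8 130.9 123.8]
219 [574.8 129.  126.1] [582.8 127.9 123.1]
222 [574.8 125.7 124.8] [582.8 125.6 124.7]
225 [576.4 167.  236.2] [580.8 166.7 235.4]
228 [576.5 166.5 238.8] [580.8 166.9 239.9]
231 [576.5 167.1 243.9] [580.7 167.  243.7]
234 [576.6 167.1 247.3] [nan nan nan]
237 [576.6 166.8 250. ] [580.6 166.6 249.7]
240 [576.7 167.4 254.5] [580.6 166.9 253.6]
243 [576.7 167.2 257.1] [580.5 166.9 256.5]
246 [576.7 167.2 260.1] [580.5 166.8 259.1]
249 [576.8 167.4 263.1] [580.4 166.3 260.9]
```

The fingertips really sit about 25 mm above the reported TCP: the depth image shows them, and they touch the lid at z≈118. I'll keep pressing until the lid stops.

>>> jog_arm(rows=[[[0, 0, 4], [0, 0, 0]], [[0, 0, 8], [0, 0, 0]], [[0, 0, 11], [0, 0, 0]], [[0, 0, 14], [0, 0, 0]], [[0, 0, 16], [0, 0, 0]], [[0, 0, 17], [0, 0, 0]]])

```text
time: 3.65
tool_pos: [577.7, 156.0, 76.6]
tcp_rot: [-180.0, 0.0, 90.0]
ft_force: [-1.6, 0.1, 2.4]
finger_gap: 0.2
grip_force: 1.4
```

>>> jog_arm(rows=[[[0, 0, 1], [0, 0, 0]], [[0, 0, 2], [0, 0, 0]], [[0, 0, 2], [0, 0, 0]]])

```text
time: 3.95
tool_pos: [578.1, 156.0, 74.9]
tcp_rot: [180.0, -0.0, 90.0]
ft_force: [-0.7, 0.9, 0.4]
finger_gap: 0.0
grip_force: 0.3
```

>>> jog_arm(rows=[[[0, 0, 1], [0, 0, 0]], [[0, 0, 1.5], [0, 0, 0]], [[0, 0, 1.5], [0, 0, 0]]])

```text
time: 4.25
tool_pos: [578.0, 156.0, 73.5]
tcp_rot: [180.0, -0.0, 90.0]
ft_force: [0.5, 0.2, 2.4]
finger_gap: -0.1
grip_force: 0.9
```

>>> jog_arm(rows=[[[0, 0, 1], [0, 0, 0]], [[0, 0, 2], [0, 0, 0]], [[0, 0, 2], [0, 0, 0]]])

```text
time: 4.55
tool_pos: [578.1, 156.0, 72.6]
tcp_rot: [180.0, -0.0, 90.0]
ft_force: [-6.3, -1.0, 11.5]
finger_gap: 0.0
grip_force: 5.4
```

>>> jog_arm(rows=[[[0, 0, 1], [0, 0, 0]], [[0, 0, 1.5], [0, 0, 0]], [[0, 0, 1.5], [0, 0, 0]]])

```text
time: 4.85
tool_pos: [578.2, 156.1, 72.5]
tcp_rot: [180.0, 0.0, 90.0]
ft_force: [-12.1, -2.7, 21.1]
finger_gap: 0.2
grip_force: 10.2
```

```bash
python3 - <<'E'
from h import *
print(r.sense()['ft_force'])
for n in ('wrist','side'):
    im,d,P,T,p=snap(n);H=P[...,2]
    for q in ((590,150),(640,165),(680,175),(620,200),(585,190)):
        m=(abs(P[...,0]-q[0])<5)&(abs(P[...,1]-q[1])<5)&(H<135)&(H>80);print(q,m.sum(),np.median(H[m]) if m.any() else 0)
E
```

```text
[-12.1488797   -2.68070425  21.11777947]
(590, 150) 7 98.67437646519824
(640, 165) 361 99.0558625654065
(680, 175) 376 98.88088863046433
(620, 200) 425 98.70141244781556
(585, 190) 424 98.60348377180301
(590, 150) 42 116.41384794766736
(640, 165) 7 99.25127214792894
(680, 175) 5 98.78395364972482
(620, 200) 8 98.45098416268692
(585, 190) 0 0
```

>>> jog_arm(rows=[[[0, 0, -40], [0, 0, 0]], [[-5, 0, -85], [0, 0, 0]], [[-45, -2, -120], [0, 0, 0]], [[-93, -4, -135], [0, 0, 0]], [[-142, -6, -145], [0, 0, 0]], [[-191, -8, -150], [0, 0, 0]], [[-240, -10, -150], [0, 0, 0]], [[-289, -12, -150], [0, 0, 0]], [[-338, -13, -150], [0, 0, 0]], [[-356, -13, -150], [0, 0, 0]]], grip=60)

```text
time: 5.95
tool_pos: [564.2, -204.6, 219.6]
tcp_rot: [-180.0, 0.1, 89.8]
ft_force: [-0.3, 1.3, 0.3]
finger_gap: 59.8
grip_force: 0.0
```

>>> jog_arm(rows=[[[0, 0, 0], [0, 0, 0]], [[0, 0, 0], [0, 0, 0]], [[0, 0, 0], [0, 0, 0]]])

```text
time: 6.25
tool_pos: [565.3, -198.4, 219.9]
tcp_rot: [-180.0, -0.0, 90.1]
ft_force: [0.2, 0.5, 0.8]
finger_gap: 60.2
grip_force: 0.0
```

```bash
python3 - <<'E'
from h import *
im,d,P,T,p=snap('wrist'); np.savez('wrist4.npz',im=im,P=P,T=T)
cv2.imwrite('pics/w4.png',im)
print(r.sense()['tool_pos'])
E
```

```text
[ 565.34795746 -198.30274268  219.95924052]
```

View pics/w4.png

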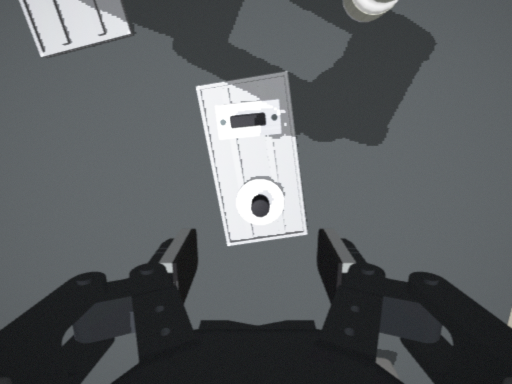

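The wrist view shows the slide at pixel (248,121), its bar running nearly along image x, with the standard below it at (261,203).

```bash
python3 - <<'E'
from h import *
z=np.load('wrist4.npz');P=z['P'];im=z['im'];H=P[...,2]
box=np.zeros((384,512),bool);box[90:150,205:300]=1
for nm,lo,hi in (('bar',43,60),('plate',14,23)):
    m=(H>lo)&(H<hi)&box
    m=cv2.morphologyEx(m.astype(np.uint8),cv2.MORPH_CLOSE,np.ones((3,3)));n,l,st,c=cv2.connectedComponentsWithStats(m)
    i=1+st[1:,4].argmax();q=P[l==i];q=q[~np.isnan(q).any(1)];q=q[(q[:,2]>lo)&(q[:,2]<hi)];print(nm,st[i],cv2.minAreaRect(q[:,:2].astype(np.float32)),np.median(q[:,2]))
P=np.load('wrist4.npz')['P']
for v in range(225,290,6): print(v,P[v,196].round(0),P[v,190].round(0),P[v,320].round(0))
E
```

```text
bar [229 113  37  16 464] ((554.4498291015625, -142.8573455810547), (39.84455108642578, 13.879225730895996), 5.6938090324401855) 49.615184799896014
plate [ 215  100   66   40 1682] ((554.3578491210938, -142.912841796875), (76.01716613769531, 39.990333557128906), 5.678375244140625) 17.83210627732157
225 [nan nan nan] [ 473. -286.   -0.] [ 653. -286.   -0.]
231 [ 481. -295.   -1.] [ 534. -187.  259.] [ 595. -187.  256.]
237 [ 536. -193.  252.] [ 535. -187.  264.] [ 595. -190.  258.]
243 [ 536. -195.  253.] [ 535. -190.  264.] [ 595. -193.  259.]
249 [ 536. -198.  253.] [ 536. -192.  266.] [ 595. -195.  259.]
255 [ 536. -201.  254.] [ 535. -196.  265.] [ 596. -199.  259.]
261 [ 536. -204.  255.] [ 535. -198.  266.] [ 595. -201.  261.]
267 [ 535. -207.  255.] [ 536. -200.  267.] [ 595. -204.  261.]
273 [ 477. -361.   -1.] [ 536. -203.  268.] [ 595. -206.  262.]
279 [ 477. -370.   -1.] [ 535. -206.  268.] [ 658. -370.   -0.]
285 [ 476. -380.   -0.] [ 536. -208.  269.] [ 659. -380.   -1.]
```

>>> jog_arm(rows=[[[6, -1, 10], [0, 0, 0.147]], [[12, -2, 20], [0, 0, 0.294]], [[18, -3, 30], [0, 0, 0.441]], [[24, -4, 40], [0, 0, 0.588]], [[30, -6, 50], [0, 0, 0.736]], [[36, -7, 60], [0, 0, 0.883]], [[42, -8, 70], [0, 0, 1.03]], [[48, -9, 80], [0, 0, 1.177]], [[54, -10, 90], [0, 0, 1.324]], [[56, -11, 100], [0, 0, 1.471]]], grip=45)

```text
time: 7.3
tool_pos: [554.2, -141.8, 119.8]
tcp_rot: [-180.0, -0.0, 5.5]
ft_force: [0.4, 0.0, 0.9]
finger_gap: 44.8
grip_force: 0.0
```

>>> jog_arm(rows=[[[0, 0, 0], [0, 0, 0]], [[0, 0, 0], [0, 0, 0]], [[0, 0, 0], [0, 0, 0]]])

```text
time: 7.6
tool_pos: [554.6, -143.8, 120.9]
tcp_rot: [180.0, -0.1, 6.0]
ft_force: [0.4, -0.4, -0.2]
finger_gap: 45.1
grip_force: 0.0
```

```bash
python3 - <<'E'
from h import *
im,d,P,T,p=snap('wrist'); H=P[...,2]
print(r.sense()['tool_pos'],r.sense()['tcp_rot'])
cv2.imwrite('pics/w5.png',im)
for nm,lo,hi in (('bar',43,58),('plate',14,23)):
    m=(H>lo)&(H<hi)&(abs(P[...,0]-554)<60)&(abs(P[...,1]+143)<32)
    q=P[m];print(nm,len(q),cv2.minAreaRect(q[:,:2].astype(np.float32)),np.median(q[:,2]))
im,d,P,T,p=snap('side'); H=P[...,2]
m=(H>44)&(H<58)&(abs(P[...,0]-554)<40)&(abs(P[...,1]+143)<32);q=P[m];print(len(q),q.min(0),q.max(0),cv2.minAreaRect(q[:,:2].astype(np.float32)))
E
```

```text
[ 554.64880424 -143.93326733  120.93732139] [ 1.79964134e+02 -7.49800816e-02  5.90178846e+00]
bar 766 ((555.3656005859375, -142.11326599121094), (39.32501220703125, 13.408381462097168), 6.286648750305176) 49.652154378669096
plate 2589 ((554.4068603515625, -142.4617156982422), (76.82942199707031, 40.071067810058594), 5.692473888397217) 17.81700350313986
166 [ 536.1090768  -152.32145752   44.03785851] [ 575.35149722 -135.21293948   50.42207356] ((555.3826904296875, -142.69146728515625), (39.428653717041016, 16.065284729003906), 5.918005466461182)
```

View pics/w5.png

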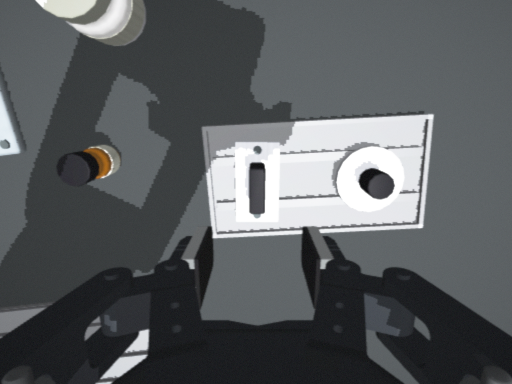

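>>> jog_arm(rows=[[[0, -1, 40], [0, 0, 0]], [[0, -1.2, 75], [0, 0, 0]], [[0, -1.2, 95], [0, 0, 0]], [[0, -1.2, 108], [0, 0, 0]], [[0, -1.2, 116], [0, 0, 0]], [[0, -1.2, 120], [0, 0, 0]], [[0, -1.2, 123], [0, 0, 0]], [[0, -1.2, 123], [0, 0, 0]]])

```text
time: 8.5
tool_pos: [554.5, -143.0, -2.3]
tcp_rot: [180.0, -0.1, 5.7]
ft_force: [-0.7, -0.5, -0.0]
finger_gap: 45.1
grip_force: 0.0
```

>>> jog_arm(rows=[[[0, 0, 0], [0, 0, 0]], [[0, 0, 0], [0, 0, 0]], [[0, 0, 0], [0, 0, 0]], [[0, 0, 0], [0, 0, 0]], [[0, 0, 0], [0, 0, 0]], [[0, 0, 0], [0, 0, 0]]], grip=5, force=70)

```text
time: 9.1
tool_pos: [554.6, -143.0, -2.1]
tcp_rot: [180.0, -0.1, 5.7]
ft_force: [0.3, 0.2, 6.1]
finger_gap: 12.7
grip_force: 69.0
```

>>> jog_arm(rows=[[[0, 0, -3], [0, 0, 0]], [[0, 0, -10], [0, 0, 0]], [[0, 0, -30], [0, 0, 0]], [[0, 0, -70], [0, 0, 0]], [[0, 0, -110], [0, 0, 0]], [[0, 0, -150], [0, 0, 0]], [[0, 0, -175], [0, 0, 0]], [[0, 0, -185], [0, 0, 0]], [[0, 0, -185], [0, 0, 0]], [[0, 0, -185], [0, 0, 0]]])

```text
time: 10.1
tool_pos: [553.0, -142.5, 180.1]
tcp_rot: [-179.9, 0.1, 5.7]
ft_force: [-0.2, 0.2, -2.3]
finger_gap: 12.7
grip_force: 68.2
```

```bash
cat > held.py <<'E'
from h import *
s=r.sense(); print(s['time'],s['tool_pos'],s['tcp_rot'],s['ft_force'],s['finger_gap'])
im,d,P,T,p=snap('wrist'); cv2.imwrite('pics/held.png',im)
Rt=R.from_euler('xyz',s['tcp_rot'],degrees=True).as_matrix()
Q=(P-s['tool_pos'])@Rt   # tool coords
m=(abs(Q[...,0])<50)&(abs(Q[...,1])<26)&(Q[...,2]>-35)&(Q[...,2]<-8)
m=m&(Q[...,0]>12)   # plate part in view beyond the fingers
q=Q[m];c=q.mean(0);A=np.c_[q[:,0]-c[0],q[:,1]-c[1],np.ones(len(q))]
k=np.ones(len(q),bool)
for i in range(4):
    b=np.linalg.lstsq(A[k],q[k,2],rcond=None)[0];k=abs(A@b-q[:,2])<1.5
print('n',k.sum(),'slopes deg',np.degrees(b[:2]),'z at centre',b[2]-b[0]*c[0]-b[1]*c[1])
g=q[k];print('x',np.percentile(g[:,0],[0.5,99.5]),'y',np.percentile(g[:,1],[.5,99.5]),cv2.minAreaRect(g[:,:2].astype(np.float32)))
E
python3 held.py
```

```text
10.1 [ 552.97403879 -142.49296077  180.13146629] [-1.79940024e+02  1.30365145e-01  5.71606282e+00] [-0.18512152  0.1946531  -2.33332908] 12.683876276312692
n 3395 slopes deg [-0.01313284  0.02721264] z at centre -19.83591649157916
x [12.16717029 38.60118022] y [-20.81809038  18.69044737] ((25.391433715820312, -1.0350685119628906), (26.702638626098633, 40.218650817871094), 0.06114300340414047)
```

View pics/held.png

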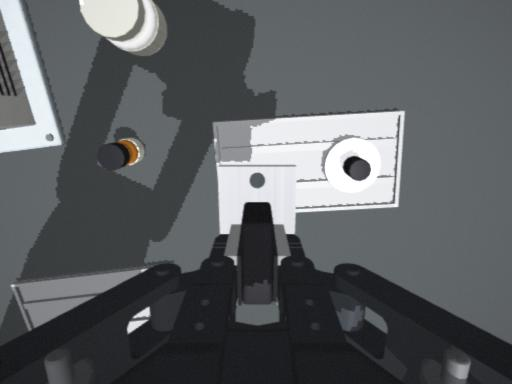

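```bash
cat > tgt.py <<'E'
from h import *
import sys
def target(h,th=16.55,psi=13.3,W=(574.8,288.2,118.4),off=(0.7,-0.5,-13.9)):
    t,y=np.radians([th,psi]); n=np.array([-np.sin(t)*np.cos(y),-np.sin(t)*np.sin(y),np.cos(t)])
    x=np.array([np.cos(t)*np.cos(y),np.cos(t)*np.sin(y),np.sin(t)]); z=-n
    Rt=np.c_[x,np.cross(z,x),z]; return Rt,np.array(W)-Rt@np.array(off)+n*h
if __name__=='__main__':
    s=r.sense();R0=R.from_euler('xyz',s['tcp_rot'],degrees=True).as_matrix()
    Rt,p=target(float(sys.argv[1])); print('tgt',p,'shift',R0.T@(p-s['tool_pos']),'turn',R.from_matrix(R0.T@Rt).as_rotvec())
E
python3 tgt.py 60
```

```text
tgt [561.48255256 284.53810866 162.39075068] shift [  51.45451371 -423.82169404   17.58062795] turn [ 0.01726247  0.29179938 -0.13170504]
```

>>> jog_arm(rows=[[[5, -40, 0], [0, 0, 0]], [[10, -85, 0], [0, 0.03, -0.02]], [[16, -132, 0], [0, 0.06, -0.04]], [[22, -179, 0], [0.005, 0.1, -0.06]], [[28, -226, 0], [0.01, 0.14, -0.08]], [[34, -273, 0], [0.012, 0.18, -0.1]], [[40, -320, 0], [0.015, 0.22, -0.12]], [[46, -366, 5], [0.017, 0.26, -0.132]], [[50, -405, 12], [0.017, 0.292, -0.132]], [[51.5, -424, 17.5], [0.017, 0.292, -0.132]]])

```text
time: 11.15
tool_pos: [560.1, 286.9, 160.9]
tcp_rot: [179.9, -16.5, 13.5]
ft_force: [0.1, -0.1, -2.2]
finger_gap: 12.9
grip_force: 68.5
```

>>> jog_arm(rows=[[[0, 0, 0], [0, 0, 0]], [[0, 0, 0], [0, 0, 0]], [[0, 0, 0], [0, 0, 0]]])

```text
time: 11.45
tool_pos: [562.7, 283.0, 163.5]
tcp_rot: [179.8, -16.7, 13.3]
ft_force: [0.4, 0.2, -2.1]
finger_gap: 12.6
grip_force: 68.5
```

```bash
python3 held.py; python3 tgt.py 60; python3 tgt.py 8
```

```text
11.45 [562.71428418 283.04327481 163.54652502] [179.81903796 -16.65421152  13.31906591] [ 0.40860616  0.22856769 -2.08963316] 12.55689344973472
n 3390 slopes deg [0.03315107 0.06037726] z at centre -19.732953619147462
x [12.17659454 38.58948087] y [-20.80013233  18.80003073] ((25.39031219482422, -1.0614948272705078), (26.739850997924805, 40.177860260009766), 0.049743883311748505)
tgt [561.48255256 284.53810866 162.39075068] shift [-1.60445719 -1.8931191   1.2615998 ] turn [ 0.00298847 -0.00264388 -0.00023983]
tgt [575.89757207 287.94567488 112.54503166] shift [-1.74195726 -2.04850263 53.26118586] turn [ 0.00298847 -0.00264388 -0.00023983]
```

View pics/held.png

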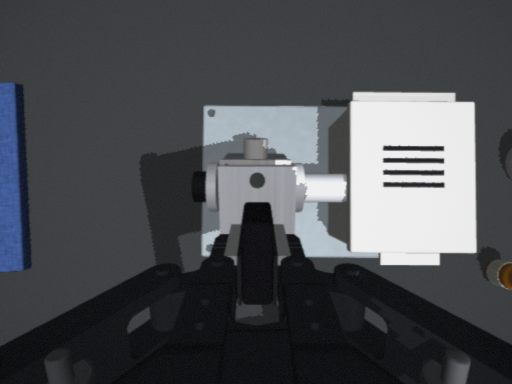

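>>> jog_arm(rows=[[[-1, -1, 15], [0, 0, 0]], [[-1.7, -2, 32], [0.003, -0.0026, 0]], [[-1.7, -2, 44], [0.003, -0.0026, 0]], [[-1.7, -2, 50], [0.003, -0.0026, 0]], [[-1.7, -2, 53], [0.003, -0.0026, 0]], [[-1.7, -2, 53], [0.003, -0.0026, 0]], [[-1.7, -2, 53], [0.003, -0.0026, 0]]])

```text
time: 12.2
tool_pos: [576.1, 289.4, 113.8]
tcp_rot: [-180.0, -16.6, 13.4]
ft_force: [0.1, -0.2, -0.8]
finger_gap: 12.6
grip_force: 68.5
```

```bash
cat > chk.py <<'E'
from h import *
from tgt import target
s=r.sense(); print(s['time'],s['tool_pos'].round(2),s['tcp_rot'].round(2),s['ft_force'].round(2),s['wrist_torque'].round(3))
W=np.array([574.8,288.2,118.4]); Rt,_=target(0); F=np.c_[Rt[:,0],-Rt[:,1],-Rt[:,2]] # window frame axes
# window in scene0
z=np.load('scene0.npz'); im0=z['im'];g=cv2.cvtColor(im0,cv2.COLOR_BGR2GRAY);p=r.camera_params('scene');T=np.array(p['pose'])
sub=g[222:244,366:394]; 
Q0=(z['P']-W)@F
def show(n):
    im,d,P,T,p=snap(n); Q=(P-W)@F
    for h0 in np.arange(-2,18,2):
        m=(abs(Q[...,0])<60)&(abs(Q[...,1])<40)&(Q[...,2]>=h0)&(Q[...,2]<h0+2)
        if m.sum()>15: q=Q[m]; print(n,h0,m.sum(),'z',np.median(q[:,2]).round(2),'x',np.percentile(q[:,0],[1,99]).round(1),'y',np.percentile(q[:,1],[1,99]).round(1))
    return im,Q
show('wrist'); im,Q=show('scene'); cv2.imwrite('pics/scn.png',im)
m=(abs(Q0[...,2])<2.5)&(abs(Q0[...,0])<45)&(abs(Q0[...,1])<40);q=Q0[m];print('face0 scene',np.median(q[:,2]),np.percentile(q[:,0],[1,99]),np.percentile(q[:,1],[1,99]),cv2.minAreaRect(q[:,:2].astype(np.float32)))
z=np.load('wrist1.npz');Q1=(z['P']-W)@F
m=(abs(Q1[...,2])<2.5)&(abs(Q1[...,0])<45)&(abs(Q1[...,1])<40);q=Q1[m];print('face wrist1',np.median(q[:,2]),np.percentile(q[:,0],[1,99]),np.percentile(q[:,1],[1,99]))
E
python3 chk.py
```

```text
12.2 [576.05 289.41 113.82] [-179.96  -16.64   13.36] [ 0.05 -0.23 -0.82] [-0.01   0.176 -0.027]
wrist -2 650 z -0.58 x [-9.6 31.4] y [-25.7  26.3]
wrist 0 236 z 0.37 x [-8.6 31. ] y [-25.5  26.1]
wrist 10 70 z 11.19 x [38.4 38.7] y [-17.6  21. ]
wrist 12 299 z 13.75 x [ 4.1 38.8] y [-17.6  21.6]
wrist 14 3514 z 14.94 x [ 3.5 38.6] y [-17.8  21.6]
wrist 16 271 z 16.33 x [ 4.1 37.6] y [-16.6  21.1]
scene -2 67 z -0.58 x [-32.8  33.4] y [-24.8  25.3]
scene 0 103 z 0.68 x [-31.2  33.1] y [-25.4  25.8]
scene 10 25 z 10.79 x [-31.2  40. ] y [-17.4  18. ]
scene 12 31 z 12.95 x [-30.9  40.9] y [-17.7  22.1]
scene 14 139 z 15.25 x [-33.6  39.7] y [-17.6  22.9]
scene 16 101 z 16.58 x [-33.8  39.8] y [-17.3  21.5]
face0 scene 0.2270032038947575 [-32.12942471  32.69950637] [-25.1552599   26.62922577] ((0.6326942443847656, 0.7429981231689453), (52.354148864746094, 67.66287994384766), 89.60494232177734)
face wrist1 -0.24049093535970678 [-32.0514841   30.84300282] [-25.70711122  20.14790138]
```

>>> jog_arm(rows=[[[-0.5, 1, 1], [0, 0, 0]], [[-1, 1.7, 3], [0, 0, 0]], [[-1, 1.7, 5], [0, 0, 0]], [[-1, 1.7, 6], [0, 0, 0]], [[-1, 1.7, 6], [0, 0, 0]], [[-1, 1.7, 6], [0, 0, 0]], [[-1, 1.7, 6], [0, 0, 0]]])

```text
time: 13.0
tool_pos: [576.9, 287.7, 107.2]
tcp_rot: [-180.0, -16.6, 13.4]
ft_force: [0.4, 0.5, -2.0]
finger_gap: 13.0
grip_force: 68.5
```

```bash
python3 chk.py
```

```text
13.0 [576.88 287.75 107.25] [-179.97  -16.6    13.36] [ 0.37  0.47 -2.01] [-0.056  0.22   0.   ]
wrist -2 843 z -0.62 x [-8.3 31.7] y [-25.6  26.3]
wrist 0 281 z 0.29 x [-6.4 30.9] y [-25.5  26. ]
wrist 4 66 z 4.64 x [36.9 37.3] y [-19.4  18.6]
wrist 6 886 z 7.71 x [ 3.  37.2] y [-19.7  20. ]
wrist 8 3113 z 8.64 x [ 1.9 36.9] y [-19.6  19.7]
wrist 10 87 z 10.36 x [ 6.2 34.2] y [-19.2  17.1]
wrist 12 36 z 12.91 x [17.4 19.4] y [-6.6  6.7]
wrist 14 33 z 15.08 x [17.7 19.5] y [-6.5  6.7]
wrist 16 32 z 17.33 x [18.  19.5] y [-6.3  6.5]
scene -2 46 z -0.55 x [-32.6  32.8] y [-25.3  26.9]
scene 0 51 z 0.6 x [-30.6  33. ] y [-25.3  26.9]
scene 4 19 z 5.16 x [-24.5  37.9] y [-19.5  16.1]
scene 6 37 z 7.08 x [-37.   39.3] y [-19.7  20.6]
scene 8 181 z 9.08 x [-36.3  38.3] y [-19.5  20.4]
scene 10 46 z 10.44 x [-34.   37.9] y [-18.9  20.1]
face0 scene 0.2270032038947575 [-32.12942471  32.69950637] [-25.1552599   26.62922577] ((0.6326942443847656, 0.7429981231689453), (52.354148864746094, 67.66287994384766), 89.60494232177734)
face wrist1 -0.24049093535970678 [-32.0514841   30.84300282] [-25.70711122  20.14790138]
```

>>> jog_arm(rows=[[[0, 0, 1], [0, 0, 0]], [[0, 0, 2], [0, 0, 0]], [[0, 0, 2], [0, 0, 0]], [[0, 0, 2], [0, 0, 0]]])

```text
time: 13.5
tool_pos: [577.4, 287.8, 105.2]
tcp_rot: [-180.0, -16.6, 13.4]
ft_force: [-0.0, 0.2, -1.1]
finger_gap: 12.4
grip_force: 68.5
```

>>> jog_arm(rows=[[[0, 0, 0.3], [0, 0, 0]], [[0, 0, 0.6], [0, 0, 0]], [[0, 0, 0.6], [0, 0, 0]], [[0, 0, 0.6], [0, 0, 0]]])

```text
time: 13.9
tool_pos: [577.6, 287.9, 104.7]
tcp_rot: [-180.0, -16.6, 13.4]
ft_force: [0.1, 0.8, -1.6]
finger_gap: 12.6
grip_force: 68.5
```

```bash
python3 -c "
from h import *
s=r.sense();print(s['ft_force'],s['wrist_torque'],s['tool_pos'])"
```

```text
[ 0.07182914  0.82259909 -1.64730759] [-0.03522666  0.19542268  0.02496701] [577.56782154 287.91829511 104.70842193]
```

Not in contact yet, so I'll go on in small steps.

>>> jog_arm(rows=[[[0, 0, 0.3], [0, 0, 0]], [[0, 0, 0.5], [0, 0, 0]], [[0, 0, 0.5], [0, 0, 0]], [[0, 0, 0.5], [0, 0, 0]]])

```text
time: 14.3
tool_pos: [577.7, 288.0, 104.5]
tcp_rot: [-180.0, -16.6, 13.4]
ft_force: [-4.1, -1.3, 3.0]
finger_gap: 12.8
grip_force: 69.4
```

>>> jog_arm(rows=[[[0, 0, 0.3], [0, 0, 0]], [[0, 0, 0.3], [0, 0, 0]], [[0, 0, 0.3], [0, 0, 0]]])

```text
time: 14.6
tool_pos: [577.7, 288.0, 104.5]
tcp_rot: [-180.0, -16.6, 13.4]
ft_force: [-7.1, -2.1, 6.2]
finger_gap: 13.0
grip_force: 70.1
```

```bash
python3 -c "
from h import *
s=r.sense();print(s['ft_force'],s['wrist_torque'],s['tool_pos'])"
```

```text
[-7.10338109 -2.0634209   6.16811756] [-0.34066663  0.77326022 -0.09793426] [577.71882584 288.00810625 104.47145016]
```

>>> jog_arm(rows=[[[-0.3, 0, -0.15], [0, 0, 0]], [[-0.3, 0, -0.15], [0, 0, 0]], [[-0.3, 0, -0.15], [0, 0, 0]]])

```text
time: 14.9
tool_pos: [577.7, 288.0, 104.5]
tcp_rot: [-180.0, -16.6, 13.4]
ft_force: [-3.5, -2.1, 5.7]
finger_gap: 12.8
grip_force: 69.6
```

```bash
cat > fl.py <<'E'
from h import *
from tgt import target
W=np.array([574.8,288.2,118.4]); Rt,_=target(0); F=np.c_[Rt[:,0],-Rt[:,1],-Rt[:,2]]
s=r.sense();f=s['ft_force']-[0.2,0.3,-1.5];print(s['time'],s['ft_force'],'in face axes',(f@F).round(2),s['wrist_torque']-[-.04,.2,0],s['tool_pos'])
im,d,P,T,p=snap('wrist');Q=(P-W)@F
for n,m in (('face',(abs(Q[...,2])<2.2)&(abs(Q[...,1])<25)&(abs(Q[...,1])>21.5)&(abs(Q[...,0])<31)),('slide',(abs(Q[...,2]-6)<1.8)&(abs(Q[...,1])<19)&(Q[...,0]<36)&(Q[...,0]>3))):
    q=Q[m];b=np.linalg.lstsq(np.c_[q[:,:2],np.ones(len(q))],q[:,2],rcond=None)[0];print(n,len(q),'slope deg x,y',np.degrees(b[:2]).round(2),'z0',b[2].round(2))
m=(abs(Q[...,2]-6)<1.5)&(abs(Q[...,1])<23)&(Q[...,0]>3)&(Q[...,0]<45);q=Q[m];print('slide x',np.percentile(q[:,0],99),'y',np.percentile(q[:,1],[1,99]))
m=(abs(Q[...,2])<1.5)&(abs(Q[...,1])<30)&(abs(Q[...,0])<36);q=Q[m];print('face x',np.percentile(q[:,0],99),'y',np.percentile(q[:,1],[1,99]))
E
python3 fl.py
```

```text
14.9 [-3.53046937 -2.05098889  5.72795495] in face axes [-1.94 -1.43  8.12] [-0.26227538  0.22700119 -0.05660415] [577.73648359 288.02950942 104.52378184]
face 811 slope deg x,y [ 0.3  -0.07] z0 -0.41
slide 3481 slope deg x,y [0.43 0.  ] z0 5.57
slide x 37.22380098914042 y [-19.51917778  19.80843995]
face x 31.632800799631212 y [-25.59319236  26.28782124]
```

>>> jog_arm(rows=[[[-0.1, 0, -0.2], [0, 0, 0]], [[-0.1, 0, -0.2], [0, 0, 0]], [[-0.1, 0, -0.2], [0, 0, 0]], [[-0.1, 0, -0.2], [0, 0, 0]]])

```text
time: 15.35
tool_pos: [577.7, 288.0, 104.5]
tcp_rot: [-180.0, -16.6, 13.4]
ft_force: [-1.1, 0.9, 3.6]
finger_gap: 12.6
grip_force: 69.2
```

```bash
python3 fl.py; python3 - <<'E'
from h import *
im,d,P,T,p=snap('scene');H=P[...,2]
m=(abs(P[...,0]-640)<40)&(abs(P[...,1]-168)<35)&(H>85);q=P[m];print('lid',np.linalg.lstsq(np.c_[q[:,:2],np.ones(len(q))],q[:,2],rcond=None)[0],np.median(q[:,2]))
E
```

```text
15.35 [-1.1216699   0.88748377  3.55346566] in face axes [0.34 0.88 5.17] [-0.013196   -0.16519822 -0.032499  ] [577.70963126 287.97675229 104.50034472]
face 799 slope deg x,y [ 0.2  -0.04] z0 -0.39
slide 3482 slope deg x,y [ 0.51 -0.03] z0 5.53
slide x 37.16278734269859 y [-19.63153067  19.76544732]
face x 31.58955332575301 y [-25.57254973  26.25750713]
lid [-5.45809521e-03 -4.12999746e-04  1.02870228e+02] 99.30146448982964
```

The normal force is 5 N and the tangential force is under 1 N. The slide is flush and centred, and the lid is shut, so I'm handing in.

```bash
python3 -c "
from bench import r
print(r.hand_in())"
```

```text
the job is handed in; nothing more can be done
None
```

I pressed the lid shut, then picked up the slide and handed in with it still gripped, flush and centred on the window to within about 0.5 mm and pressed at about 5 N; the hand-in gave no verdict.

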